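Roll the index strips home

ROBOT

A 6-joint arm with a two-finger parallel gripper is mounted at the origin on the work surface. World frame = base frame: x ahead of the robot, y to its left, z up, the work surface at z = 0. Lengths are in mm, angles in rad, forces in N, time in s.
With the tool pointing down it reaches from about 350 to 875 mm from the base axis. Payload 4.2 kg.
Tool frame: the origin (TCP) lies between the finger pads; the fingertips stand 11 mm ahead of it and the grasp point (between the pads) lies 8 mm behind it; z points along the fingers, y is the direction in which the jaws open and shut (so a half turn about z gives the same grasp; the last joint's range is limited). The gripper opens to 85 mm and grips with 20 to 120 N. Pads are 22 mm wide; open, the fingers measure 114 mm over their backs; the gripper's body (76 mm by 85 mm) begins 54 mm behind the grasp point. The pads swing forward as they close: fully open they stand 13 mm farther back than shut.
Start: joints at [0.259, 0.385, 0.008, 0, -1.194, -0.259], TCP at [624.979, 0.025, 242.312] pointing down, gripper open.
Joint ranges: [-3.14, 3.14], [-1.21, 2.06], [-1.07, 1.41], [-3.16, 2.05], [-2.99, -0.16], [-3.1, 3.1]. Speed limits (rad/s): [2.79, 2.79, 3.14, 3.14, 3.14, 3.14].

INTERFACE

Orientations are given as a unit quaternion [x, y, z, w].
In Python, from bench import * gives the robot as it stands. The module is installed in compiled form; this text tells all that it offers.
- The arm moves only by the tool drive_tool, never from a script. Its argument "increments" is a list of rows, each a list of 3 entries, a list of its own where there are three numbers: the gripper command: -1 is shut, 1 is fully open, values between are in proportion, then the shift along the tool's x, y, z scaled (see below), then the turn about the tool's z scaled (see below). In form: [[hand, [tx, ty, tz], turn], ...]. A call has 1 to 20 rows; each row shifts and turns the commanded pose from where the row before left it, along the tool's axes as they then stand; what a row does not reach is not made up. The controller multiplies each number of a shift by 0.3 m and each number of a turn by 2 rad. A row lasts 1/8 s, in which the tool goes at most 62.5 mm and 10.7 degrees, less where a joint would pass 70% of its speed; a pose out of reach is approached as far as the arm can. A call with a number of a shift or a turn outside -1 to 1 is refused whole. A call with a gripper value outside its range is refused whole. The fingers move at their own pace and stop on an object; the grip force is fixed at half the most. Time passes only in rows, so rows that do not move let the fingers close. It gives the time, the measured TCP pose, the force and the opening at its end, in the units of the state.
- read_state(): the state, without advancing time (a new reading comes with each control period).
- get_image(name): name is "scene" or "side" or "wrist"; returns the picture (384x512x3 uint8, red, green, blue); there is no depth.
- calibration(name): a dict with "fovy" (degrees; the focal length in pixels is half the picture's height over the tangent of half this angle, whatever the lens; pixels are square), "cx", "cy" (the principal point, pixels), "R" (3x3) and "t" (3): a world point X has camera coordinates R X + t. Camera axes: x right, y down, z forward; pixel columns grow to the right and rows downward; lengths in mm; the calibration is good to about 2 mm. A picture is of the moment at which its call begins: read the wrist's pose just before it. calibration takes no time and is no camera call; for the wrist camera it gives the pose at the moment of the call.
- job_done(): hands the job in, once; it reports no verdict.
The state is a dict: "clock": time; "joints": joint angles; "joint_vel": joint speeds; "joint_efforts": joint torques, N m; "position": TCP position; "ee_rot": TCP orientation; "contact_force": force on the tool from outside, world axes, zero at the start; "wrist_torque": the same for the moment, N m; "gripper_width": finger opening in mm.
Only numpy, scipy, OpenCV 4.12 (cv2) and the standard library are available. Lean on these libraries where they do the work, as an engineer would, in place of code of your own. Each camera call takes 0.05 s, during which the arm holds its last target.

TASK

Take the hand roller out of its rest and roll it across the index board from one end to the other with a steady downward push of about 15 N, so that all six white strips are pressed fully home, flush with their tray; never push the roller on the board with more than 25 N and do not press the board with the gripper. Then hang the roller upright in its rest again and let go of it, leaving the other things on the desk where they are.

Things in the scene. Friction and masses are not known exactly. Their poses are not given: they have to be found in the camera images.
- board_mid (a point): Index board's centre, at the NOMINAL top level of its tray, 60 mm over the desk. x runs along the board, across the strips (the rolling direction), y along the strips, z up. The tray's real top at the centre lies anywhere up to 10 mm above or below this point, and it slopes along x by up to 0.05 rad either way. This pose shows neither: feel for the level while rolling.
- board: Whole index board, fixed to the desk: grey plinth 204 x 150 mm (x, y) with an aluminium tray 204 x 134 mm on levelling screws. Origin under its centre, axes as board_mid. The tray's top has a bare flat land 30 mm long at each end (x = 72 to 102 mm, both ways) and 12 mm rails along both sides; between them lie six white laminate strips, each 24 x 109 mm (x, y), 3 mm proud of the tray at first.
- grip (a point): Centre of the hand roller's square upright wooden grip, 34 x 34 mm and 56 mm tall; z up, x the rolling direction, y along the axle; a half turn about z makes no difference. Below this point (unloaded): neck top 28 mm, crown plate's underside 56 mm, axle 88 mm, bottom of the wheel 112 mm. Either pair of faces can be gripped; held on its x faces it best resists tilting while it rolls.
- roller: Whole hand roller, 0.33 to 0.55 kg; origin at the wheel's bottom, axes as grip. Under the grip: steel neck 42 mm across, crown plate 80 x 96 mm (x, y) 6 mm thick, fork, black rubber wheel 48 mm in diameter, 60 mm wide. A spring in the neck lets crown, fork and wheel rise up to 6 mm towards the grip; it starts to give at 5 N and takes about 8 N more per mm.
- rest: Black rest fixed to the desk, holding the roller at first: an upright open-topped well on a base plate 120 x 130 mm (x, y), origin at the centre of its underside. Walls 8 mm thick, rim 60 mm over the desk, opening 58 mm (x) by 84 mm (y). Wheel and fork (48 x 72 mm) go into the well.
- rest_rim (a point): Centre of the rest's opening, level with its rim, 60 mm over the desk, axes as rest. When hung up, the roller's crown plate lies on the rim, the wheel hangs clear of the bottom, the grip's centre is 56 mm above this point and the roller's x axis lies along the rest's x, either way round.
- wheel (a joint): Turn of the roller's wheel on its axle, rad, 0 at the start, either sign by rolling direction; 1 rad is 24 mm of rolling.
- strip0 (a joint): How far the strip centred at x = -60 mm of the board is pressed in, m: 0 = 3 mm proud, 0.003 = fully home, flush with the tray's top. It needs about 9 N to move, sinks more quickly with more, and stays where it is left.
- strip1 (a joint): How far the strip centred at x = -36 mm of the board is pressed in, m: 0 = 3 mm proud, 0.003 = fully home, flush with the tray's top. It needs about 9 N to move, sinks more quickly with more, and stays where it is left.
- strip2 (a joint): How far the strip centred at x = -12 mm of the board is pressed in, m: 0 = 3 mm proud, 0.003 = fully home, flush with the tray's top. It needs about 9 N to move, sinks more quickly with more, and stays where it is left.
- strip3 (a joint): How far the strip centred at x = 12 mm of the board is pressed in, m: 0 = 3 mm proud, 0.003 = fully home, flush with the tray's top. It needs about 9 N to move, sinks more quickly with more, and stays where it is left.
- strip4 (a joint): How far the strip centred at x = 36 mm of the board is pressed in, m: 0 = 3 mm proud, 0.003 = fully home, flush with the tray's top. It needs about 9 N to move, sinks more quickly with more, and stays where it is left.
- strip5 (a joint): How far the strip centred at x = 60 mm of the board is pressed in, m: 0 = 3 mm proud, 0.003 = fully home, flush with the tray's top. It needs about 9 N to move, sinks more quickly with more, and stays where it is left.
- mug: Bystander: white mug, 80 mm across, 95 mm tall, handle at its side; origin at the centre of its underside.
- stapler: Bystander: black stapler, 135 mm long (x), 36 mm wide, 50 mm tall; origin at the centre of its underside.
- bottle: Bystander: clear water bottle, 64 mm across, 200 mm tall; origin at the centre of its underside.
- bundle: Bystander: file bundle of papers between boards, 320 x 240 mm (x, y), 55 mm tall, blue cover; origin at the centre of its underside.
Not all that is in view belongs to the job. What is shaped like the rest but orange or red is not meant. Leave any red look-alike of the roller alone.

How it is judged:
By the outcome, as a careful person would: the job done as asked, in the order asked, and still so for the second after the job is handed in, with the robot touching nothing.
It also fails if it takes over 72 s, if anything falls off the work surface, if the arm or the gripper's body presses on something with over 40 N, if the wrist force passes 120 N, or if a joint passes its speed limit or range.

## Working session

There is one attempt and no reset: what is moved stays moved. The work goes in short steps, Python scripts to look and compute and a tool call to move; the robot and the scene stay as the last step left them, time stands still between calls to the robot, and variables do not carry over. Pictures are saved under pics/ and viewed, and the job is handed in when it is done.

Besides the shell and the picture viewer there is one more tool, called after "Emit:" as name(argument=value, ...) on one line, values as JSON. drive_tool: Moves the arm, as the interface text tells. Shifts and turns lie within -1 to 1; 1 stands for 0.3 m of shift or 2 rad of turn. Its arguments: {"type":"object","properties":{"increments":{"type":"array"}},"required":["increments"]}

```bash
mkdir -p pics; python3 - <<'E'
from bench import *
import cv2
print(read_state())
for n in ["scene","side","wrist"]:
    c=calibration(n);print(n,c)
    cv2.imwrite(f"pics/a_{n}.png",get_image(n)[:,:,::-1])
E
```

```text
{'clock': 0.0, 'joints': array([ 2.58610479e-01,  3.85547245e-01,  6.62096182e-03, -4.85509744e-04,
       -1.19400687e+00, -2.58603612e-01]), 'joint_vel': array([ 0.00017067, -0.00084946, -0.00118218, -0.00123693, -0.00131471,
        0.0005599 ]), 'joint_efforts': array([-9.55001960e-04, -3.92286408e+01,  1.88399577e+01,  4.18616563e+00,
       -4.72148502e-03,  8.27910434e-07]), 'position': array([6.24436252e+02, 2.19358978e-02, 2.41227282e+02]), 'ee_rot': array([-0.70704546,  0.70716726,  0.0007322 , -0.00081012]), 'contact_force': array([0.35450253, 0.33565341, 0.09017602]), 'wrist_torque': array([-0.00759549,  0.07539875,  0.03866478]), 'gripper_width': 85.72703928016013}
scene {'fovy': 44.72636163973207, 'cx': 261.5023771655258, 'cy': 190.08914300840055, 'R': array([[-0.00957468,  0.99991551, -0.00879144],
       [ 0.7716291 ,  0.00179628, -0.63607021],
       [-0.63600068, -0.01287389, -0.7715811 ]]), 't': array([ -32.62131413, -327.19750959, 2120.1117835 ])}
side {'fovy': 50.52819000792047, 'cx': 259.0134252521786, 'cy': 192.66687092854065, 'R': array([[ 0.8797042 , -0.4753019 ,  0.01444394],
       [-0.30553335, -0.58824461, -0.74874405],
       [ 0.36437604,  0.65426018, -0.66270183]]), 't': array([-410.69438831,  230.93714849, 1143.29803493])}
wrist {'fovy': 71.16892063561482, 'cx': 259.9891282105365, 'cy': 188.3478270324169, 'R': array([[-9.99998484e-01,  1.41096975e-03,  1.02062930e-03],
       [ 1.65745848e-03,  9.50965852e-01,  3.09291451e-01],
       [-5.34182733e-04,  3.09292674e-01, -9.50966749e-01]]), 't': array([624.30458439, -40.17486471, 379.7446584 ])}
```

View pics/a_scene.png

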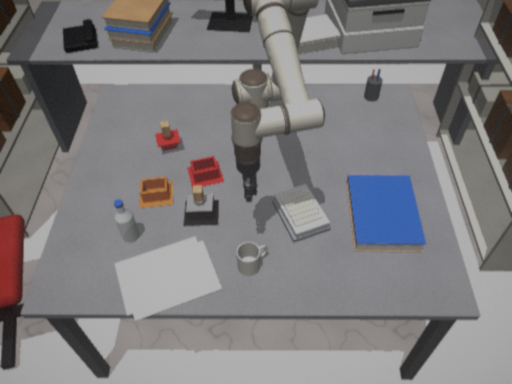

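View pics/a_side.png

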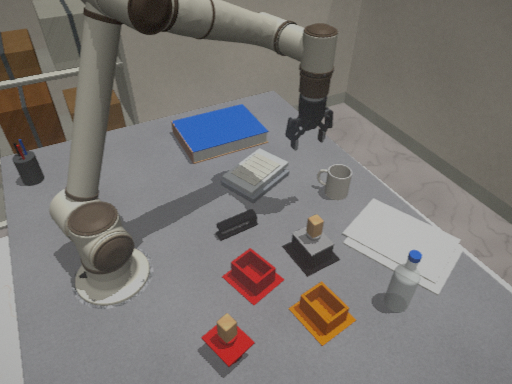

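View pics/a_wrist.png

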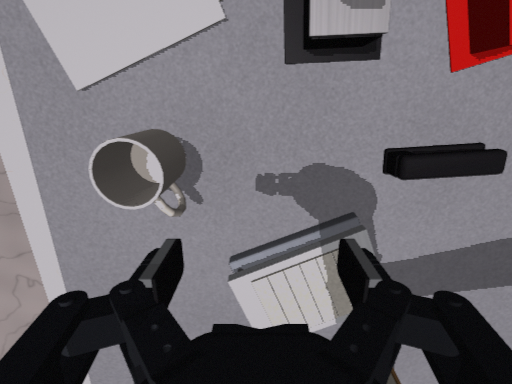

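```bash
cat > h.py <<'E'
import numpy as np, cv2
from bench import *
def K(c):
    f=192/np.tan(np.radians(c['fovy']/2)); return np.array([[f,0,c['cx']],[0,f,c['cy']],[0,0,1]])
def P(c): return K(c)@np.hstack([np.array(c['R']),np.array(c['t'])[:,None]])
def tri(c1,p1,c2,p2):
    X=cv2.triangulatePoints(P(c1),P(c2),np.array(p1,float).reshape(2,1),np.array(p2,float).reshape(2,1))
    return (X[:3]/X[3]).ravel()
def atz(c,p,z):
    R=np.array(c['R']);C=-R.T@np.array(c['t']);d=R.T@np.linalg.inv(K(c))@np.array([p[0],p[1],1.]);return C+d*(z-C[2])/d[2]
def proj(c,X):
    q=P(c)@np.append(X,1);return q[:2]/q[2]
E
python3 - <<'E'
from h import *
a=cv2.imread('pics/a_scene.png')[120:260,130:350]
b=cv2.imread('pics/a_side.png')[130:290,200:420]
cv2.imwrite('pics/cr.png',np.vstack([cv2.resize(a,None,fx=2.6,fy=2.0) if 0 else cv2.resize(a[:,:220],(616,392-100)),cv2.resize(b,(616,300))]))
s=calibration('scene');d=calibration('side')
print('grip',tri(s,(198.5,187),d,(316,218)))
print('rest base',atz(s,(201,213),0),atz(d,(312,255),0))
print('board',atz(s,(302,213),60),atz(d,(258,170),60))
E
```

```text
grip [ 535.59354691 -188.93408374  148.8425839 ]
rest base [ 537.77009465 -193.0884263     0.        ] [ 5.37090053e+02 -2.00896668e+02 -1.13686838e-13]
board [581.32718024 186.4009645   60.        ] [550.47170682 163.98058531  60.        ]
```

View pics/cr.png

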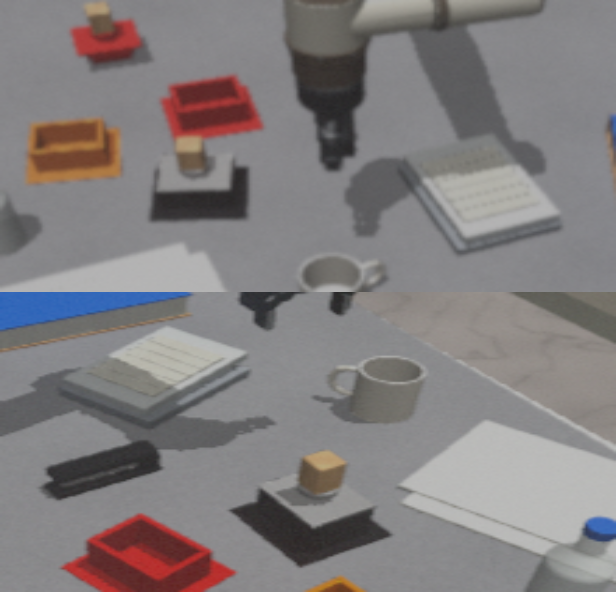

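Emit:
drive_tool(increments=[[1,[-0.15,0.02,-0.05],0],[1,[-0.15,0.02,-0.05],0],[1,[-0.15,0.02,-0.05],0],[1,[-0.15,0.02,-0.05],0],[1,[0,0,0],0],[1,[0,0,0],0]])

```text
clock: 0.9
position: [600.6, 179.8, 301.6]
ee_rot: [0.707, -0.707, -0.0, 0.001]
contact_force: [-0.2, -0.1, -0.3]
gripper_width: 85.4
```

```bash
python3 - <<'E'
from h import *
import pickle
st=read_state();c=calibration('wrist');im=get_image('wrist')
pickle.dump((st,c,im),open('b1.pkl','wb'));cv2.imwrite('pics/b1.png',im[:,:,::-1]);print(st['clock'],st['position'],st['contact_force'])
E
```

```text
0.9 [600.61858121 179.76488712 301.60159885] [-0.18172294 -0.11485784 -0.34454674]
```

View pics/b1.png

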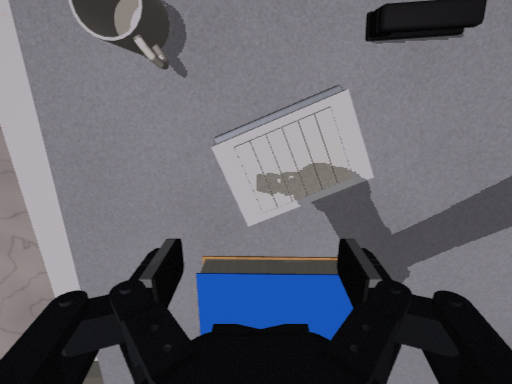

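Emit:
drive_tool(increments=[[1,[0,0.16,0.0],0],[1,[0,0.16,0],0],[1,[0,0,0],0],[1,[0,0,0],0]])

```text
clock: 1.45
position: [505.4, 179.3, 302.5]
ee_rot: [-0.707, 0.708, -0.0, 0.0]
contact_force: [0.4, -0.4, 0.0]
gripper_width: 85.5
```

```bash
python3 - <<'E'
from h import *
import pickle
st=read_state();c=calibration('wrist');im=get_image('wrist')
pickle.dump((st,c,im),open('b2.pkl','wb'));print(st['clock'],st['position'])
a=pickle.load(open('b1.pkl','rb'))[2]
print(c['t'])
cv2.imwrite('pics/b1c.png',cv2.resize(a[75:235,195:395,::-1],(800,640),interpolation=cv2.INTER_CUBIC)[:600])
cv2.imwrite('pics/b2.png',im[:,:,::-1])
E
```

```text
1.45 [505.43967908 179.25298223 302.48890225]
[ 505.53361858 -229.48178537  380.95715069]
```

View pics/b1c.png

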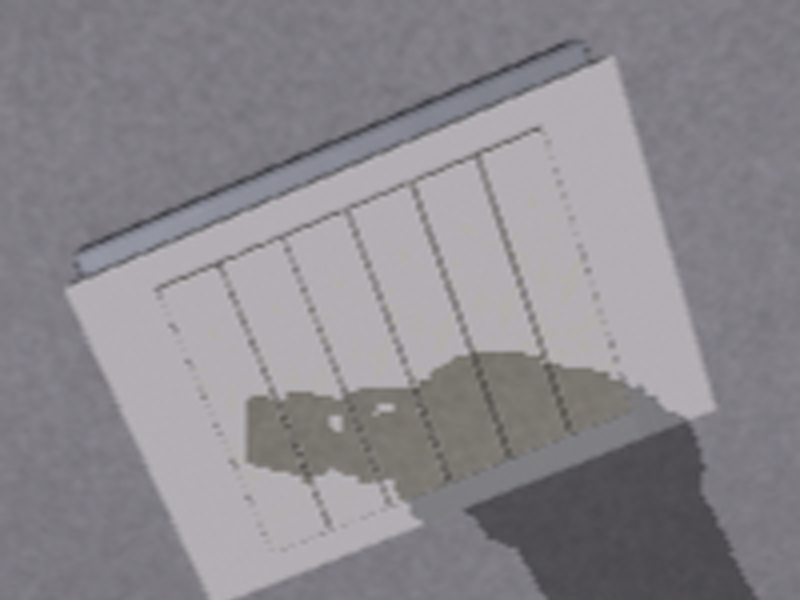

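View pics/b2.png

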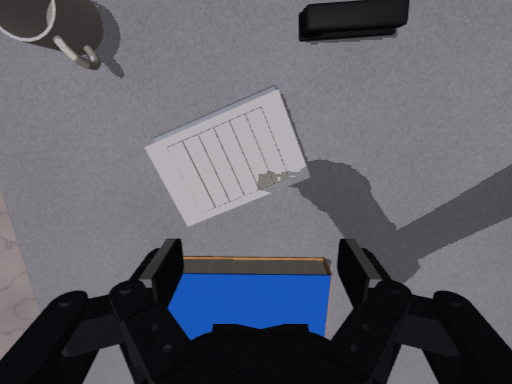

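```bash
python3 - <<'E'
from h import *
import pickle
im=pickle.load(open('b2.pkl','rb'))[2]
cv2.imwrite('pics/b2c.png',cv2.resize(im[80:230,130:330,::-1],(800,600),interpolation=cv2.INTER_CUBIC))
E
```

```text
(no output)
```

View pics/b2c.png

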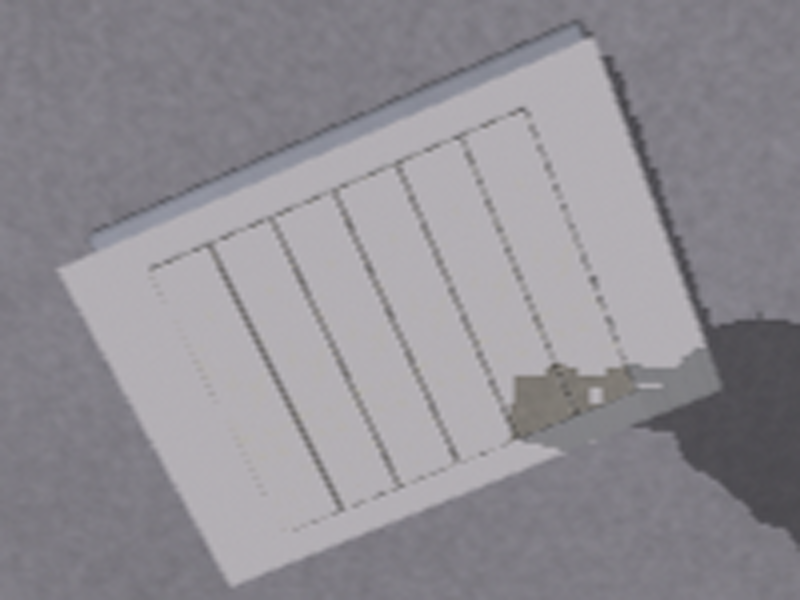

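Emit:
drive_tool(increments=[[1,[0.18,-0.02,0.03],0],[1,[0.18,-0.02,0.03],0],[1,[0.18,-0.02,0.04],0],[1,[0.18,-0.02,0.04],0],[1,[0.18,-0.02,0.04],0],[1,[0.08,0,0.02],0],[1,[0,0,0],0],[1,[0,0,0],0]])

```text
clock: 2.5
position: [535.6, -114.1, 242.1]
ee_rot: [-0.707, 0.707, 0.0, -0.0]
contact_force: [-0.3, 0.3, 0.1]
gripper_width: 85.3
```

```bash
python3 - <<'E'
from h import *
import pickle
st=read_state();c=calibration('wrist');im=get_image('wrist')
pickle.dump((st,c,im),open('r1.pkl','wb'));print(st['clock'],st['position'])
cv2.imwrite('pics/r1.png',im[:,:,::-1])
E
```

```text
2.5 [ 535.55825629 -114.0944363   242.06663119]
```

View pics/r1.png

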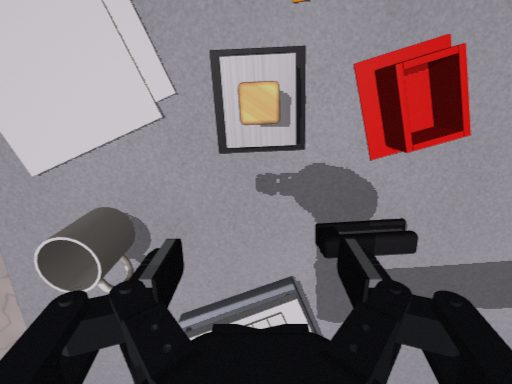

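Emit:
drive_tool(increments=[[1,[0,-0.13,0.0],0],[1,[0,-0.13,0],0],[1,[0,0,0],0],[1,[0,0,0],0]])

```text
clock: 3.05
position: [612.7, -113.1, 242.2]
ee_rot: [0.708, -0.707, -0.0, 0.0]
contact_force: [-0.7, -0.2, 0.3]
gripper_width: 85.5
```

```bash
python3 - <<'E'
from h import *
import pickle
st=read_state();c=calibration('wrist');im=get_image('wrist')
pickle.dump((st,c,im),open('r2.pkl','wb'));print(st['clock'],st['position'])
r1=pickle.load(open('r1.pkl','rb'))[2]
A=r1[40:160,195:325,::-1]
B=im[40:160,265:395,::-1]
z=lambda a:cv2.resize(a,None,fx=6,fy=5,interpolation=cv2.INTER_CUBIC)
cv2.imwrite('pics/r1c.png',cv2.resize(A,(650,600),interpolation=cv2.INTER_CUBIC))
cv2.imwrite('pics/r2.png',im[:,:,::-1])
# board
(s1,c1,_),(s2,c2,_)=[pickle.load(open(f,'rb')) for f in('b1.pkl','b2.pkl')]
p=[(211.5,146.75),(348.75,89.25),(374.25,177),(248,225.5)]
q=[(144.5,147),(279.25,89.5),(310.5,177),(188,226.75)]
X=np.array([tri(c1,a,c2,b) for a,b in zip(p,q)]);print(X,X.mean(0))
e=[X[1]-X[0],X[2]-X[3],X[3]-X[0],X[2]-X[1]]
for v in e: print(np.linalg.norm(v),np.arctan2(v[1],v[0]))
E
```

```text
3.05 [ 612.70111462 -113.10664194  242.15845979]
[[668.65867742 160.42039707  56.5486403 ]
 [479.32688048  84.24732612  43.21317097]
 [430.70909661 206.98376827  48.62363253]
 [619.45690592 286.06925123  51.09132767]] [549.53789011 184.43018567  49.86919287]
204.51577154519003 -2.759082866401996
204.661522155982 -2.7448143365207427
135.0489952971194 1.944024408537257
132.12568346939665 1.9479493540821022
```

View pics/r1c.png

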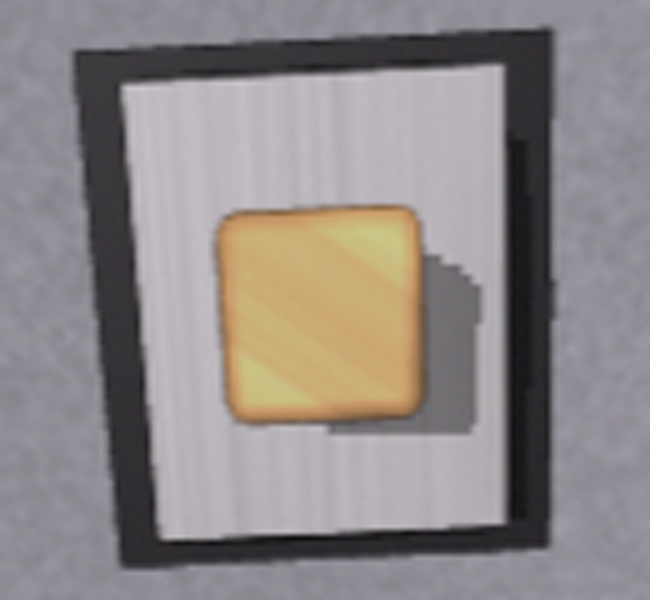

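View pics/r2.png

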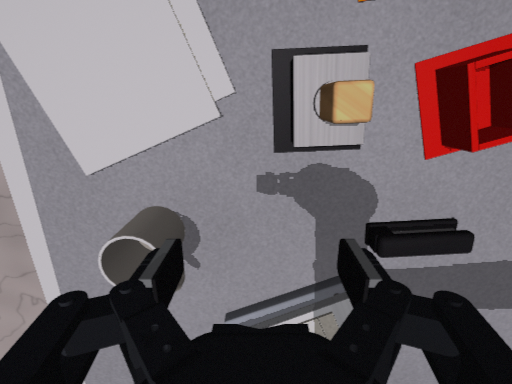

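```bash
python3 - <<'E'
from h import *
import pickle
im=pickle.load(open('r2.pkl','rb'))[2]
cv2.imwrite('pics/r2c.png',cv2.resize(im[40:160,265:395,::-1],(650,600),interpolation=cv2.INTER_CUBIC))
E
```

```text
(no output)
```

View pics/r2c.png

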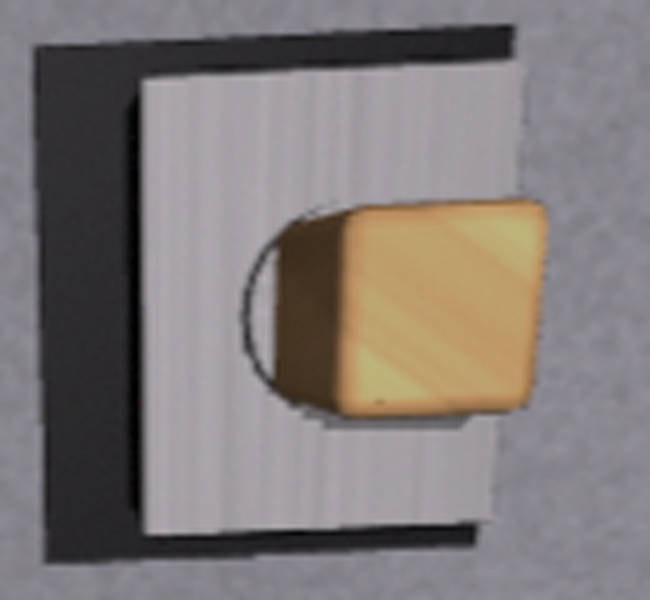

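```bash
python3 - <<'E'
from h import *
import pickle
(s1,c1,_),(s2,c2,_)=[pickle.load(open(f,'rb')) for f in('r1.pkl','r2.pkl')]
def run(n,p,q):
    p=np.array(p)/5+[195,40]-.4;q=np.array(q)/5+[265,40]-.4
    X=np.array([tri(c1,a,c2,b) for a,b in zip(p,q)]);print(n,X.round(1).tolist(),X.mean(0))
    e=[X[1]-X[0],X[2]-X[3],X[3]-X[0],X[2]-X[1]]
    print([ (round(np.linalg.norm(v),1),round(np.arctan2(v[1],v[0]),3)) for v in e])
run('grip',[(218,212),(420,205),(424,415),(232,422)],[(343,210),(547,200),(531,409),(338,414)])
run('plate',[(122,84),(505,65),(508,524),(158,540)],[(142,78),(522,61),(492,519),(146,534)])
run('base',[(75,51),(551,30),(551,547),(122,567)],[(36,46),(514,25),(476,543),(47,563)])
E
```

```text
grip [[553.2, -208.7, 139.2], [520.4, -209.9, 139.6], [519.1, -176.9, 140.6], [551.7, -175.9, 140.5]] [ 536.11461162 -192.83924633  139.97713393]
[(np.float64(32.9), np.float64(-3.104)), (np.float64(32.5), np.float64(-3.112)), (np.float64(32.8), np.float64(1.619)), (np.float64(33.0), np.float64(1.609))]
plate [[578.3, -238.7, 64.3], [497.9, -242.7, 60.3], [493.8, -146.6, 62.9], [574.3, -143.9, 68.0]] [ 536.09165903 -192.98821542   63.87903019]
[(np.float64(80.6), np.float64(-3.093)), (np.float64(80.6), np.float64(-3.108)), (np.float64(95.0), np.float64(1.614)), (np.float64(96.2), np.float64(1.614))]
base [[598.2, -254.9, 3.2], [480.1, -259.4, 3.5], [472.9, -130.3, -1.4], [593.2, -125.1, 0.8]] [ 536.09577246 -192.44550124    1.51594857]
[(np.float64(118.1), np.float64(-3.103)), (np.float64(120.4), np.float64(-3.099)), (np.float64(129.9), np.float64(1.609)), (np.float64(129.5), np.float64(1.626))]
```

Emit:
drive_tool(increments=[[1,[0.133,0.128,0.0],-0.02],[1,[0.133,0.128,0],0],[1,[0,0,0.1],0],[1,[0,0,0.1],0],[1,[0,0,0],0],[1,[0,0,0],0]])

```text
clock: 3.85
position: [538.4, -195.3, 184.0]
ee_rot: [0.721, -0.693, 0.001, -0.0]
contact_force: [0.1, -1.0, 0.2]
gripper_width: 85.1
```

```bash
python3 - <<'E'
from h import *
from scipy.spatial.transform import Rotation as R
for i in range(1):
    s=read_state();print(s['position'],R.from_quat(s['ee_rot']).as_matrix().round(4).tolist(),s['contact_force'])
E
```

```text
[ 538.39421661 -195.28085181  183.96052579] [[0.0408, -0.9992, 0.0023], [-0.9992, -0.0408, -0.0009], [0.001, -0.0023, -1.0]] [ 0.06701946 -1.03768055  0.15567398]
```

Emit:
drive_tool(increments=[[1,[-0.008,0.008,0.09],0],[1,[0,0,0.09],0],[1,[0,0,0.07],0],[1,[0,0,0],0],[1,[0,0,0],0]])

```text
clock: 4.47
position: [536.6, -193.0, 109.1]
ee_rot: [0.721, -0.693, 0.001, -0.001]
contact_force: [-0.1, -0.5, -0.2]
gripper_width: 85.5
```

```bash
python3 - <<'E'
from h import *
s=read_state();print(s['clock'],s['position'],s['contact_force'])
cv2.imwrite('pics/g1.png',get_image('side')[150:290,220:420,::-1].repeat(3,0).repeat(3,1))
E
```

```text
4.475 [ 536.60523338 -193.04773193  109.11295678] [-0.05983828 -0.49840148 -0.17031492]
```

View pics/g1.png

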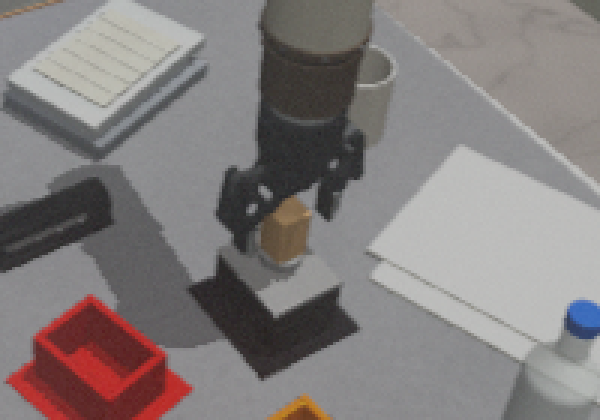

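The fingers straddle the grip of the black-rest roller, which sits at about (287,230) in this crop. Closing.

Emit:
drive_tool(increments=[[-1,[0,0,0],0],[-1,[0,0,0],0],[-1,[0,0,0],0],[-1,[0,0,0],0],[-1,[0,0,0],0],[-1,[0,0,0],0]])

```text
clock: 5.28
position: [535.9, -193.1, 107.9]
ee_rot: [0.721, -0.693, 0.001, -0.0]
contact_force: [0.7, -0.2, 4.5]
gripper_width: 33.5
```

```bash
python3 - <<'E'
from h import *
s=read_state();print(s['clock'],s['position'],s['contact_force'],s['wrist_torque'],s['gripper_width'])
E
```

```text
5.275 [ 535.86994559 -193.06809692  107.86846638] [ 0.68402684 -0.15220644  4.54605541] [ 0.11981805  0.05432146 -0.00411269] 33.54439664972332
```

Emit:
drive_tool(increments=[[-1,[0,0,-0.05],0],[-1,[0,0,-0.1],0],[-1,[0,0,-0.1],0],[-1,[0,0,-0.1],0],[-1,[0,0,0],0],[-1,[0,0,0],0],[-1,[0,0,0],0]])

```text
clock: 6.15
position: [534.1, -192.7, 210.2]
ee_rot: [0.721, -0.693, -0.002, 0.001]
contact_force: [0.5, -0.2, -3.4]
gripper_width: 33.5
```

```bash
python3 - <<'E'
from h import *
s=read_state();print(s['clock'],s['position'],s['contact_force'],s['wrist_torque'],s['gripper_width'])
cv2.imwrite('pics/g2.png',get_image('side')[100:290,200:420,::-1].repeat(3,0).repeat(3,1))
E
```

```text
6.15 [ 534.11483124 -192.74803034  210.21597284] [ 0.54332657 -0.17315742 -3.35797973] [-0.10818085  0.02963488  0.01691727] 33.478733189840135
```

View pics/g2.png

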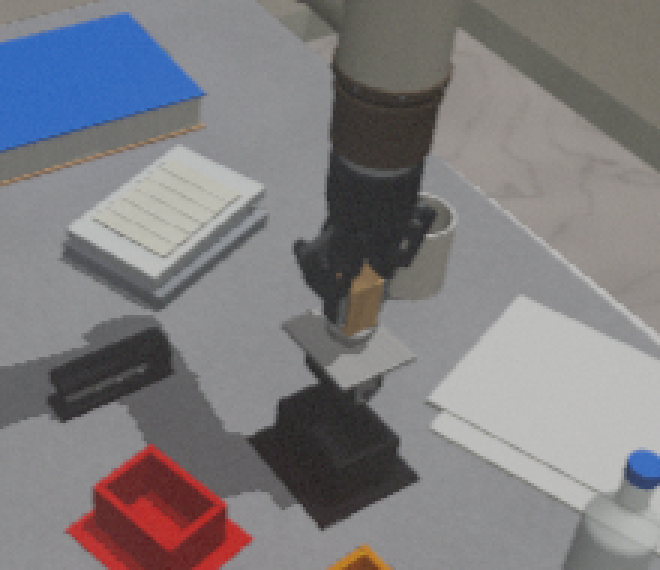

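Emit:
drive_tool(increments=[[-1,[-0.08,0.012,0],0],[-1,[-0.15,0.022,0],0],[-1,[-0.15,0.022,0],0],[-1,[-0.15,0.022,0],0],[-1,[-0.15,0.022,0],0],[-1,[-0.15,0.022,0],0],[-1,[-0.15,0.022,0],0],[-1,[-0.11,0.016,0],0],[-1,[-0.065,0.01,0],0],[-1,[0,0,0],-0.045],[-1,[0,0,0],-0.045],[-1,[0,0,0],-0.045],[-1,[0,0,0],-0.04],[-1,[0,0,0],0],[-1,[0,0,0],0],[-1,[0,0,0],0]])

```text
clock: 8.2
position: [470.5, 151.2, 212.2]
ee_rot: [0.831, -0.557, -0.0, 0.0]
contact_force: [1.0, -0.1, -3.1]
gripper_width: 33.4
```

```bash
cat >> h.py <<'E'
from scipy.spatial.transform import Rotation as R
BC=np.array([549.5,184.4]);BA=.390
u=np.array([np.cos(BA),np.sin(BA)]);v=np.array([-u[1],u[0]])
def st(pr=True):
    s=read_state();M=R.from_quat(s['ee_rot']).as_matrix();d=s['position'][:2]-BC
    print(round(s['clock'],2),'pos',s['position'].round(1),'board',(d@u).round(1),(d@v).round(1),'jaw yaw',np.arctan2(-M[1,1],-M[0,1]).round(3),'tilt',M[:2,2].round(4),'F',s['contact_force'].round(2),'T',s['wrist_torque'].round(2),'w',round(s['gripper_width'],1));return s,M
E
python3 - <<'E'
from h import *
s,M=st()
cv2.imwrite('pics/g3s.png',get_image('side')[60:230,150:370,::-1].repeat(3,0).repeat(3,1))
cv2.imwrite('pics/g3.png',get_image('scene')[120:270,220:370,::-1].repeat(4,0).repeat(4,1))
E
```

```text
8.2 pos [470.5 151.2 212.2] board -85.7 -0.7 jaw yaw 0.389 tilt [-0.0003 -0.0002] F [ 1.03 -0.12 -3.09] T [-0.01  0.02 -0.07] w 33.4
```

View pics/g3s.png

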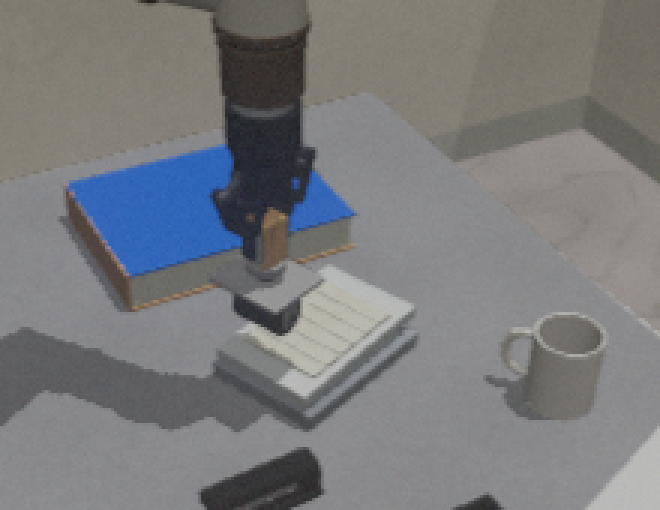

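View pics/g3.png

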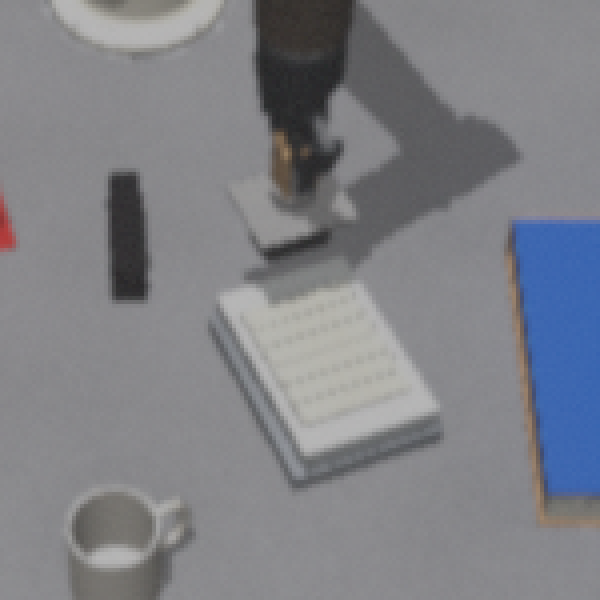

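Emit:
drive_tool(increments=[[-1,[0,0,0.07],0],[-1,[0,0,0.06],0],[-1,[0,0,0.013],0],[-1,[0,0,0],0],[-1,[0,0,0],0]])

```text
clock: 8.93
position: [471.1, 151.5, 170.3]
ee_rot: [0.831, -0.557, 0.0, -0.001]
contact_force: [-0.8, -0.9, -4.1]
gripper_width: 33.7
```

Emit:
drive_tool(increments=[[-1,[0,0,0.006],0],[-1,[0,0,0],0]])

```text
clock: 9.18
position: [470.5, 151.2, 167.8]
ee_rot: [0.831, -0.557, 0.0, -0.0]
contact_force: [-0.4, -0.1, -4.2]
gripper_width: 33.4
```

Emit:
drive_tool(increments=[[-1,[0,0,0.006],0],[-1,[0,0,0],0]])

```text
clock: 9.43
position: [470.4, 151.1, 165.7]
ee_rot: [0.831, -0.557, -0.0, 0.0]
contact_force: [0.4, -0.3, -3.5]
gripper_width: 33.6
```

```bash
python3 - <<'E'
from h import *
s,M=st()
cv2.imwrite('pics/g4s.png',get_image('side')[90:230,170:350,::-1].repeat(4,0).repeat(4,1))
E
```

```text
9.43 pos [470.4 151.1 165.7] board -85.8 -0.7 jaw yaw 0.39 tilt [-0.0003 -0.0002] F [ 0.4  -0.31 -3.49] T [ 0.05 -0.02  0.01] w 33.6
```

View pics/g4s.png

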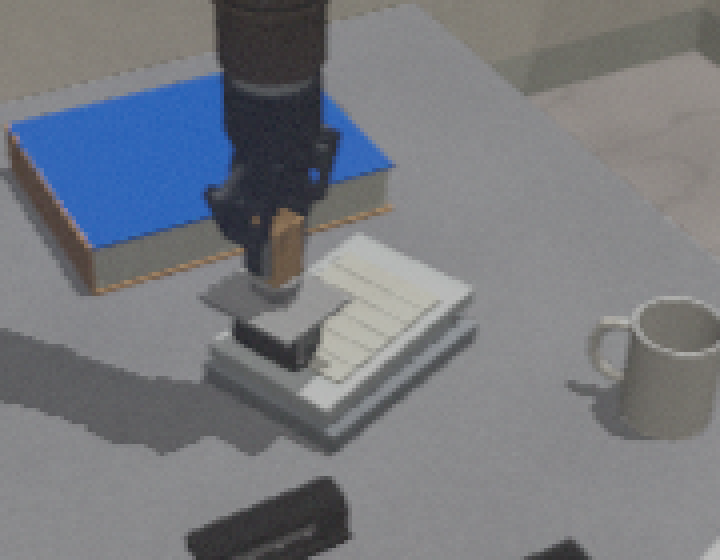

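Still clear of the tray, with the wheel centred over the near land. Stepping down.

Emit:
drive_tool(increments=[[-1,[0,0,0.006],0],[-1,[0,0,0],0]])

```text
clock: 9.72
position: [470.4, 151.1, 163.8]
ee_rot: [0.831, -0.557, -0.0, 0.0]
contact_force: [-0.2, 0.1, -4.1]
gripper_width: 33.5
```

Emit:
drive_tool(increments=[[-1,[0,0,0.006],0],[-1,[0,0,0],0]])

```text
clock: 9.98
position: [470.4, 151.1, 162.0]
ee_rot: [0.831, -0.557, -0.0, 0.0]
contact_force: [0.4, -0.2, -3.2]
gripper_width: 33.7
```

Emit:
drive_tool(increments=[[-1,[0,0,0.004],0],[-1,[0,0,0],0]])

```text
clock: 10.22
position: [470.4, 151.1, 160.9]
ee_rot: [0.831, -0.557, -0.0, 0.0]
contact_force: [0.2, 0.4, -4.2]
gripper_width: 33.3
```

Emit:
drive_tool(increments=[[-1,[0,0,0.005],0],[-1,[0,0,0],0]])

```text
clock: 10.48
position: [470.4, 151.2, 159.4]
ee_rot: [0.831, -0.557, -0.0, 0.0]
contact_force: [-0.8, -0.3, -4.6]
gripper_width: 33.3
```

Emit:
drive_tool(increments=[[-1,[0,0,0.005],0],[-1,[0,0,0],0]])

```text
clock: 10.72
position: [470.4, 151.2, 157.9]
ee_rot: [0.831, -0.557, -0.0, 0.0]
contact_force: [-0.4, 0.4, -3.4]
gripper_width: 33.2
```

Emit:
drive_tool(increments=[[-1,[0,0,0.005],0],[-1,[0,0,0],0]])

```text
clock: 10.98
position: [470.4, 151.2, 156.4]
ee_rot: [0.831, -0.557, -0.0, 0.0]
contact_force: [0.3, -0.2, -3.8]
gripper_width: 33.4
```

Emit:
drive_tool(increments=[[-1,[0,0,0.005],0],[-1,[0,0,0],0]])

```text
clock: 11.22
position: [470.4, 151.1, 154.9]
ee_rot: [0.831, -0.557, -0.0, 0.0]
contact_force: [-0.5, 1.2, -4.5]
gripper_width: 33.1
```

Emit:
drive_tool(increments=[[-1,[0,0,0.005],0],[-1,[0,0,0],0]])

```text
clock: 11.48
position: [470.4, 151.1, 153.4]
ee_rot: [0.831, -0.557, -0.0, 0.0]
contact_force: [-0.7, -0.4, -4.1]
gripper_width: 33.5
```

Emit:
drive_tool(increments=[[-1,[0,0,0.005],0],[-1,[0,0,0],0]])

```text
clock: 11.72
position: [470.4, 151.2, 151.9]
ee_rot: [0.831, -0.557, -0.0, 0.0]
contact_force: [0.4, 0.8, -5.7]
gripper_width: 33.3
```

Emit:
drive_tool(increments=[[-1,[0,0,0.005],0],[-1,[0,0,0],0]])

```text
clock: 11.98
position: [471.2, 151.5, 151.3]
ee_rot: [0.831, -0.557, 0.001, -0.001]
contact_force: [0.2, -0.4, -0.1]
gripper_width: 33.1
```

Emit:
drive_tool(increments=[[-1,[0,0,0.003],0],[-1,[0,0,0],0]])

```text
clock: 12.22
position: [471.5, 151.6, 150.9]
ee_rot: [0.831, -0.556, 0.001, -0.001]
contact_force: [-0.8, 0.1, 4.9]
gripper_width: 33.7
```

Emit:
drive_tool(increments=[[-1,[0,0,0.003],0],[-1,[0,-0.003,0],0],[-1,[0,-0.003,0],0]])

```text
clock: 12.6
position: [472.9, 152.1, 150.4]
ee_rot: [0.831, -0.556, 0.001, -0.001]
contact_force: [-2.0, -0.5, 8.4]
gripper_width: 33.4
```

```bash
python3 - <<'E'
from h import *
s,M=st()
E
```

```text
12.6 pos [472.9 152.1 150.4] board -83.2 -0.7 jaw yaw 0.391 tilt [0.002  0.0004] F [-1.96 -0.47  8.36] T [-0.18  0.95  0.01] w 33.4
```

Emit:
drive_tool(increments=[[-1,[0,-0.003,0],0],[-1,[0,-0.003,0],0],[-1,[0,-0.003,0],0]])

```text
clock: 12.98
position: [473.7, 152.4, 150.1]
ee_rot: [0.831, -0.557, -0.0, 0.001]
contact_force: [-5.1, -0.5, 11.1]
gripper_width: 33.4
```

Emit:
drive_tool(increments=[[-1,[0,-0.003,0],0],[-1,[0,-0.003,0],0]])

```text
clock: 13.22
position: [475.4, 153.0, 150.1]
ee_rot: [0.831, -0.556, -0.0, 0.001]
contact_force: [-6.1, -0.4, 10.4]
gripper_width: 33.0
```

Emit:
drive_tool(increments=[[-1,[0,-0.003,0],0],[-1,[0,-0.003,0],0],[-1,[0,-0.003,0],0]])

```text
clock: 13.6
position: [479.1, 154.6, 150.5]
ee_rot: [0.831, -0.556, 0.0, -0.0]
contact_force: [-4.1, -1.2, 8.6]
gripper_width: 33.0
```

Emit:
drive_tool(increments=[[-1,[0,-0.003,0.001],0],[-1,[0,-0.003,0],0],[-1,[0,-0.003,0],0],[-1,[0,-0.003,0],0]])

```text
clock: 14.1
position: [483.9, 156.8, 150.8]
ee_rot: [0.831, -0.556, 0.002, -0.002]
contact_force: [-2.3, 0.5, 8.5]
gripper_width: 33.2
```

```bash
python3 - <<'E'
from h import *
s,M=st()
E
```

```text
14.1 pos [483.9 156.8 150.8] board -71.2 -0.6 jaw yaw 0.391 tilt [0.0049 0.0016] F [-2.26  0.49  8.5 ] T [-0.17  0.29 -0.1 ] w 33.2
```

Emit:
drive_tool(increments=[[-1,[0,-0.003,0.002],0],[-1,[0,-0.003,0],0],[-1,[0,-0.003,0],0],[-1,[0,-0.003,0],0]])

```text
clock: 14.6
position: [487.6, 158.3, 150.7]
ee_rot: [0.831, -0.556, 0.002, -0.002]
contact_force: [-1.2, -0.5, 11.0]
gripper_width: 33.4
```

```bash
python3 - <<'E'
from h import *
s,M=st()
E
```

```text
14.6 pos [487.6 158.3 150.7] board -67.2 -0.6 jaw yaw 0.391 tilt [0.0058 0.002 ] F [-1.2  -0.48 10.99] T [-0.13  0.34 -0.05] w 33.4
```

Emit:
drive_tool(increments=[[-1,[0,-0.004,0],0],[-1,[0,-0.004,0],0],[-1,[0,-0.004,0],0],[-1,[0,-0.004,0],0]])

```text
clock: 15.1
position: [492.2, 160.1, 150.9]
ee_rot: [0.831, -0.556, 0.002, -0.003]
contact_force: [-1.0, 0.0, 11.2]
gripper_width: 33.2
```

```bash
python3 - <<'E'
from h import *
s,M=st()
E
```

```text
15.1 pos [492.2 160.1 150.9] board -62.2 -0.7 jaw yaw 0.391 tilt [0.0062 0.0021] F [-0.98  0.03 11.19] T [-0.14  0.4   0.01] w 33.2
```

Emit:
drive_tool(increments=[[-1,[0,-0.003,0],0],[-1,[0,-0.003,0],0],[-1,[0,-0.003,0],0],[-1,[0,-0.003,0],0]])

```text
clock: 15.6
position: [494.8, 161.1, 150.8]
ee_rot: [0.831, -0.556, 0.001, -0.002]
contact_force: [-3.9, 0.2, 13.2]
gripper_width: 33.6
```

```bash
python3 - <<'E'
from h import *
s,M=st()
E
```

```text
15.6 pos [494.8 161.1 150.8] board -59.5 -0.7 jaw yaw 0.391 tilt [0.0043 0.0012] F [-3.95  0.17 13.18] T [-0.15  1.15 -0.04] w 33.6
```

Emit:
drive_tool(increments=[[-1,[0,-0.003,-0.001],0],[-1,[0,-0.003,0],0],[-1,[0,-0.003,0],0]])

```text
clock: 15.98
position: [495.6, 161.4, 150.6]
ee_rot: [0.831, -0.556, 0.0, 0.0]
contact_force: [-4.9, -1.1, 14.1]
gripper_width: 33.3
```

```bash
python3 - <<'E'
from h import *
s,M=st()
E
```

```text
15.97 pos [495.6 161.4 150.6] board -58.6 -0.8 jaw yaw 0.391 tilt [ 0.0003 -0.0007] F [-4.87 -1.14 14.07] T [-0.21  2.21 -0.02] w 33.3
```

Emit:
drive_tool(increments=[[-1,[0,-0.003,-0.002],0],[-1,[0,-0.003,0],0],[-1,[0,-0.002,0],0]])

```text
clock: 16.35
position: [497.5, 162.2, 150.9]
ee_rot: [0.831, -0.556, 0.0, 0.0]
contact_force: [-5.4, -0.5, 14.0]
gripper_width: 33.6
```

```bash
python3 - <<'E'
from h import *
s,M=st()
E
```

```text
16.35 pos [497.5 162.2 150.9] board -56.5 -0.8 jaw yaw 0.391 tilt [-0.0004 -0.0009] F [-5.37 -0.51 14.02] T [-0.3   2.13 -0.01] w 33.6
```

Emit:
drive_tool(increments=[[-1,[0,-0.003,-0.002],0],[-1,[0,-0.003,0],0],[-1,[0,-0.002,0],0]])

```text
clock: 16.73
position: [500.5, 163.5, 151.4]
ee_rot: [0.831, -0.556, 0.001, -0.0]
contact_force: [-3.4, 0.0, 10.9]
gripper_width: 33.6
```

```bash
python3 - <<'E'
from h import *
s,M=st()
E
```

```text
16.73 pos [500.5 163.5 151.4] board -53.3 -0.7 jaw yaw 0.391 tilt [ 0.0013 -0.    ] F [-3.360e+00  1.000e-02  1.087e+01] T [-0.16  1.26  0.  ] w 33.6
```

Emit:
drive_tool(increments=[[-1,[0,-0.003,0],0],[-1,[0,-0.003,0],0],[-1,[0,-0.003,0],0],[-1,[0,-0.003,0],0]])

```text
clock: 17.23
position: [505.1, 165.5, 151.9]
ee_rot: [0.831, -0.556, 0.002, -0.002]
contact_force: [-0.8, -0.2, 9.7]
gripper_width: 33.2
```

```bash
python3 - <<'E'
from h import *
s,M=st()
E
```

```text
17.23 pos [505.1 165.5 151.9] board -48.2 -0.6 jaw yaw 0.391 tilt [0.0047 0.0016] F [-0.83 -0.21  9.68] T [-0.06  0.39  0.03] w 33.2
```

Emit:
drive_tool(increments=[[-1,[0,-0.003,0.002],0],[-1,[0,-0.003,0],0],[-1,[0,-0.003,0],0],[-1,[0,-0.003,0],0]])

```text
clock: 17.73
position: [509.0, 167.1, 151.8]
ee_rot: [0.831, -0.556, 0.002, -0.003]
contact_force: [-1.3, -0.2, 11.1]
gripper_width: 33.2
```

```bash
python3 - <<'E'
from h import *
s,M=st()
E
```

```text
17.73 pos [509.  167.1 151.8] board -44.0 -0.6 jaw yaw 0.391 tilt [0.0061 0.0021] F [-1.26 -0.25 11.12] T [-0.04  0.37 -0.02] w 33.2
```

Emit:
drive_tool(increments=[[-1,[0,-0.004,0],0],[-1,[0,-0.004,0],0],[-1,[0,-0.004,-0.001],0],[-1,[0,-0.004,0],0],[-1,[0,-0.004,-0.001],0]])

```text
clock: 18.35
position: [514.5, 169.3, 152.2]
ee_rot: [0.831, -0.556, 0.002, -0.002]
contact_force: [-0.6, -0.4, 9.6]
gripper_width: 33.4
```

```bash
python3 - <<'E'
from h import *
s,M=st()
E
```

```text
18.35 pos [514.5 169.3 152.2] board -38.1 -0.6 jaw yaw 0.391 tilt [0.0058 0.002 ] F [-0.63 -0.44  9.59] T [ 0.04  0.38 -0.04] w 33.4
```

Emit:
drive_tool(increments=[[-1,[0,-0.004,0],0],[-1,[0,-0.003,0],0],[-1,[0,-0.003,-0.001],0],[-1,[0,-0.003,-0.001],0],[-1,[0,-0.003,-0.001],0]])

```text
clock: 18.98
position: [517.3, 170.4, 152.4]
ee_rot: [0.831, -0.556, 0.001, -0.001]
contact_force: [-3.6, 0.2, 9.8]
gripper_width: 33.7
```

```bash
python3 - <<'E'
from h import *
s,M=st()
E
```

```text
18.98 pos [517.3 170.4 152.4] board -35.1 -0.7 jaw yaw 0.391 tilt [0.0017 0.0002] F [-3.58  0.17  9.81] T [-0.11  1.31  0.01] w 33.7
```

Emit:
drive_tool(increments=[[-1,[0,-0.003,0],0],[-1,[0,-0.003,0],0],[-1,[0,-0.003,0],0]])

```text
clock: 19.35
position: [518.6, 170.8, 152.2]
ee_rot: [0.831, -0.556, -0.0, 0.001]
contact_force: [-6.2, -0.6, 12.4]
gripper_width: 33.5
```

```bash
python3 - <<'E'
from h import *
s,M=st()
E
```

```text
19.35 pos [518.6 170.8 152.2] board -33.8 -0.8 jaw yaw 0.391 tilt [-0.0012 -0.0012] F [-6.15 -0.56 12.39] T [-0.16  2.14 -0.02] w 33.5
```

Emit:
drive_tool(increments=[[-1,[0,-0.002,-0.001],0],[-1,[0,-0.002,0],0],[-1,[0,-0.002,0],0]])

```text
clock: 19.73
position: [520.3, 171.6, 152.4]
ee_rot: [0.831, -0.556, -0.0, 0.001]
contact_force: [-5.0, -1.2, 10.6]
gripper_width: 33.4
```

```bash
python3 - <<'E'
from h import *
s,M=st()
E
```

```text
19.73 pos [520.3 171.6 152.4] board -31.8 -0.8 jaw yaw 0.391 tilt [-0.0009 -0.001 ] F [-5.04 -1.25 10.62] T [-0.11  1.82 -0.01] w 33.4
```

Emit:
drive_tool(increments=[[-1,[0,-0.003,0],0],[-1,[0,-0.003,0],0],[-1,[0,-0.003,0],0]])

```text
clock: 20.1
position: [524.0, 173.2, 152.7]
ee_rot: [0.831, -0.556, 0.001, -0.001]
contact_force: [-3.0, 0.6, 9.9]
gripper_width: 33.2
```

```bash
python3 - <<'E'
from h import *
s,M=st()
E
```

```text
20.1 pos [524.  173.2 152.7] board -27.8 -0.7 jaw yaw 0.391 tilt [0.0021 0.0004] F [-2.99  0.57  9.93] T [-0.11  1.01  0.01] w 33.2
```

Emit:
drive_tool(increments=[[-1,[0,-0.003,0.001],0],[-1,[0,-0.003,0],0],[-1,[0,-0.003,0],0],[-1,[0,-0.003,0.001],0],[-1,[0,-0.003,0],0]])

```text
clock: 20.72
position: [529.7, 175.6, 152.9]
ee_rot: [0.831, -0.556, 0.002, -0.002]
contact_force: [-0.3, 0.2, 10.8]
gripper_width: 33.2
```

```bash
python3 - <<'E'
from h import *
s,M=st()
E
```

```text
20.73 pos [529.7 175.6 152.9] board -21.7 -0.6 jaw yaw 0.391 tilt [0.0058 0.002 ] F [-0.32  0.18 10.84] T [-0.    0.42 -0.01] w 33.2
```

Emit:
drive_tool(increments=[[-1,[0,-0.004,0],0],[-1,[0,-0.004,0],0],[-1,[0,-0.004,0],0],[-1,[0,-0.004,-0.001],0],[-1,[0,-0.004,-0.001],0],[-1,[0,-0.004,0],0]])

```text
clock: 21.48
position: [536.2, 178.3, 153.3]
ee_rot: [0.831, -0.556, 0.002, -0.002]
contact_force: [-1.6, 0.2, 9.8]
gripper_width: 33.6
```

```bash
python3 - <<'E'
from h import *
s,M=st()
E
```

```text
21.48 pos [536.2 178.3 153.3] board -14.6 -0.6 jaw yaw 0.391 tilt [0.0054 0.0019] F [-1.64  0.17  9.81] T [ 0.05  0.41 -0.03] w 33.6
```

Emit:
drive_tool(increments=[[-1,[0,-0.004,0],0],[-1,[0,-0.003,-0.001],0],[-1,[0,-0.003,-0.001],0],[-1,[0,-0.003,-0.001],0],[-1,[0,-0.003,0],0],[-1,[0,-0.003,0],0]])

```text
clock: 22.22
position: [539.7, 179.6, 153.4]
ee_rot: [0.831, -0.556, 0.0, -0.0]
contact_force: [-4.6, 0.2, 10.3]
gripper_width: 33.3
```

```bash
python3 - <<'E'
from h import *
s,M=st()
E
```

```text
22.23 pos [539.7 179.6 153.4] board -10.9 -0.7 jaw yaw 0.391 tilt [ 0.0008 -0.0002] F [-4.59  0.17 10.26] T [-0.11  1.56 -0.01] w 33.3
```

Emit:
drive_tool(increments=[[-1,[0,-0.002,0],0],[-1,[0,-0.002,0],0],[-1,[0,-0.002,-0.001],0],[-1,[0,-0.002,0],0],[-1,[0,-0.002,0],0]])

```text
clock: 22.85
position: [541.4, 180.3, 153.4]
ee_rot: [0.831, -0.556, -0.0, 0.001]
contact_force: [-5.4, -0.1, 10.4]
gripper_width: 33.4
```

```bash
python3 - <<'E'
from h import *
s,M=st()
E
```

```text
22.85 pos [541.4 180.3 153.4] board -9.1 -0.7 jaw yaw 0.391 tilt [-0.0018 -0.0014] F [-5.35 -0.1  10.38] T [-0.17  2.06 -0.01] w 33.4
```

Emit:
drive_tool(increments=[[-1,[0,-0.003,0],0],[-1,[0,-0.003,0],0],[-1,[0,-0.003,0],0],[-1,[0,-0.003,0],0]])

```text
clock: 23.35
position: [546.1, 182.3, 153.9]
ee_rot: [0.831, -0.556, 0.001, -0.001]
contact_force: [-3.2, -0.1, 9.6]
gripper_width: 33.5
```

```bash
python3 - <<'E'
from h import *
s,M=st()
E
```

```text
23.35 pos [546.1 182.3 153.9] board -4.0 -0.7 jaw yaw 0.391 tilt [0.0017 0.0002] F [-3.23 -0.13  9.55] T [-0.06  1.03 -0.02] w 33.5
```

Emit:
drive_tool(increments=[[-1,[0,-0.003,0.001],0],[-1,[0,-0.003,0.001],0],[-1,[0,-0.003,0],0],[-1,[0,-0.003,0.001],0],[-1,[0,-0.003,0],0]])

```text
clock: 23.98
position: [551.9, 184.7, 153.9]
ee_rot: [0.831, -0.556, 0.002, -0.002]
contact_force: [-1.4, 0.3, 9.8]
gripper_width: 33.3
```

```bash
python3 - <<'E'
from h import *
s,M=st()
E
```

```text
23.98 pos [551.9 184.7 153.9] board 2.3 -0.7 jaw yaw 0.391 tilt [0.0059 0.002 ] F [-1.42  0.27  9.75] T [ 0.04  0.42 -0.04] w 33.3
```

Emit:
drive_tool(increments=[[-1,[0,-0.004,0.001],0],[-1,[0,-0.004,0],0],[-1,[0,-0.004,0],0],[-1,[0,-0.004,-0.001],0],[-1,[0,-0.004,-0.001],0],[-1,[0,-0.004,0],0]])

```text
clock: 24.72
position: [558.5, 187.4, 154.2]
ee_rot: [0.831, -0.556, 0.002, -0.002]
contact_force: [-1.2, 0.7, 9.5]
gripper_width: 32.9
```

```bash
python3 - <<'E'
from h import *
s,M=st()
E
```

```text
24.73 pos [558.5 187.4 154.2] board 9.5 -0.6 jaw yaw 0.391 tilt [0.0059 0.002 ] F [-1.23  0.7   9.53] T [ 0.04  0.37 -0.05] w 32.9
```

Emit:
drive_tool(increments=[[-1,[0,-0.004,0],0],[-1,[0,-0.003,-0.001],0],[-1,[0,-0.003,-0.001],0],[-1,[0,-0.003,-0.001],0],[-1,[0,-0.003,0],0],[-1,[0,-0.003,0],0]])

```text
clock: 25.48
position: [561.9, 188.7, 154.3]
ee_rot: [0.831, -0.556, 0.0, -0.0]
contact_force: [-4.0, -0.2, 10.8]
gripper_width: 33.3
```

```bash
python3 - <<'E'
from h import *
s,M=st()
E
```

```text
25.48 pos [561.9 188.7 154.3] board 13.1 -0.7 jaw yaw 0.391 tilt [ 0.0011 -0.0001] F [-3.98 -0.24 10.79] T [-0.17  1.57 -0.03] w 33.3
```

Emit:
drive_tool(increments=[[-1,[0,-0.002,0],0],[-1,[0,-0.002,0],0],[-1,[0,-0.002,-0.001],0],[-1,[0,-0.002,0],0],[-1,[0,-0.002,0],0]])

```text
clock: 26.1
position: [563.7, 189.5, 154.3]
ee_rot: [0.831, -0.556, -0.0, 0.001]
contact_force: [-4.5, -0.8, 10.6]
gripper_width: 33.7
```

```bash
python3 - <<'E'
from h import *
s,M=st()
E
```

```text
26.1 pos [563.7 189.5 154.3] board 15.1 -0.7 jaw yaw 0.391 tilt [-0.0013 -0.0012] F [-4.53 -0.83 10.56] T [-0.2   2.05  0.  ] w 33.7
```

Emit:
drive_tool(increments=[[-1,[0,-0.003,0],0],[-1,[0,-0.003,0],0],[-1,[0,-0.003,0],0],[-1,[0,-0.003,0],0]])

```text
clock: 26.6
position: [568.4, 191.5, 154.7]
ee_rot: [0.831, -0.556, 0.001, -0.001]
contact_force: [-3.1, 0.6, 10.3]
gripper_width: 33.6
```

```bash
python3 - <<'E'
from h import *
s,M=st()
E
```

```text
26.6 pos [568.4 191.5 154.7] board 20.2 -0.7 jaw yaw 0.391 tilt [0.0022 0.0004] F [-3.15  0.59 10.3 ] T [-0.06  0.98  0.04] w 33.6
```

Emit:
drive_tool(increments=[[-1,[0,-0.003,0.001],0],[-1,[0,-0.003,0.001],0],[-1,[0,-0.003,0],0],[-1,[0,-0.003,0.001],0],[-1,[0,-0.003,0],0],[-1,[0,-0.003,0],0]])

```text
clock: 27.35
position: [575.0, 194.2, 154.8]
ee_rot: [0.831, -0.556, 0.002, -0.003]
contact_force: [-1.9, 0.6, 11.3]
gripper_width: 33.4
```

```bash
python3 - <<'E'
from h import *
s,M=st()
E
```

```text
27.35 pos [575.  194.2 154.8] board 27.3 -0.6 jaw yaw 0.391 tilt [0.0064 0.0022] F [-1.9   0.55 11.29] T [ 0.09  0.37 -0.09] w 33.4
```

Next edge contact is at +36.4.

Emit:
drive_tool(increments=[[-1,[0,-0.004,0],0],[-1,[0,-0.004,0],0],[-1,[0,-0.004,-0.001],0],[-1,[0,-0.004,0],0],[-1,[0,-0.004,-0.001],0]])

```text
clock: 27.98
position: [580.4, 196.5, 155.3]
ee_rot: [0.831, -0.556, 0.002, -0.003]
contact_force: [-1.0, 0.3, 8.5]
gripper_width: 33.4
```

```bash
python3 - <<'E'
from h import *
s,M=st()
E
```

```text
27.98 pos [580.4 196.5 155.3] board 33.2 -0.6 jaw yaw 0.391 tilt [0.006  0.0021] F [-0.98  0.28  8.54] T [ 0.14  0.4  -0.02] w 33.4
```

Emit:
drive_tool(increments=[[-1,[0,-0.004,0],0],[-1,[0,-0.003,0],0],[-1,[0,-0.003,-0.001],0],[-1,[0,-0.003,-0.001],0],[-1,[0,-0.003,0],0],[-1,[0,-0.003,0],0]])

```text
clock: 28.72
position: [584.0, 197.9, 155.2]
ee_rot: [0.831, -0.556, 0.001, -0.001]
contact_force: [-4.3, -0.7, 11.5]
gripper_width: 33.5
```

```bash
python3 - <<'E'
from h import *
s,M=st()
E
```

```text
28.73 pos [584.  197.9 155.2] board 37.1 -0.7 jaw yaw 0.391 tilt [0.0016 0.0001] F [-4.3  -0.73 11.49] T [-0.13  1.53 -0.03] w 33.5
```

Emit:
drive_tool(increments=[[-1,[0,-0.002,-0.001],0],[-1,[0,-0.002,0],0],[-1,[0,-0.002,-0.001],0],[-1,[0,-0.002,0],0],[-1,[0,-0.002,0],0]])

```text
clock: 29.35
position: [585.6, 198.4, 155.3]
ee_rot: [0.831, -0.557, -0.0, 0.001]
contact_force: [-5.5, -1.2, 9.9]
gripper_width: 33.3
```

```bash
python3 - <<'E'
from h import *
s,M=st()
E
```

```text
29.35 pos [585.6 198.4 155.3] board 38.7 -0.7 jaw yaw 0.39 tilt [-0.0015 -0.0012] F [-5.55 -1.21  9.92] T [-0.22  2.06 -0.04] w 33.3
```

Emit:
drive_tool(increments=[[-1,[0,-0.003,0],0],[-1,[0,-0.003,0],0],[-1,[0,-0.003,0],0],[-1,[0,-0.003,0],0]])

```text
clock: 29.85
position: [590.2, 200.4, 155.6]
ee_rot: [0.831, -0.556, 0.001, -0.001]
contact_force: [-3.7, -0.2, 9.3]
gripper_width: 33.4
```

```bash
python3 - <<'E'
from h import *
s,M=st()
E
```

```text
29.85 pos [590.2 200.4 155.6] board 43.7 -0.7 jaw yaw 0.391 tilt [0.0019 0.0002] F [-3.66 -0.2   9.27] T [-0.08  1.07 -0.02] w 33.4
```

Emit:
drive_tool(increments=[[-1,[0,-0.003,0.002],0],[-1,[0,-0.003,0.001],0],[-1,[0,-0.003,0],0],[-1,[0,-0.003,0.001],0],[-1,[0,-0.003,0],0],[-1,[0,-0.003,0],0]])

```text
clock: 30.6
position: [597.0, 203.3, 155.7]
ee_rot: [0.831, -0.556, 0.002, -0.003]
contact_force: [-1.0, 0.7, 11.0]
gripper_width: 33.6
```

```bash
python3 - <<'E'
from h import *
s,M=st()
E
```

```text
30.6 pos [597.  203.3 155.7] board 51.1 -0.6 jaw yaw 0.391 tilt [0.0067 0.0023] F [-1.04  0.74 10.99] T [0.14 0.39 0.01] w 33.6
```

Emit:
drive_tool(increments=[[-1,[0,-0.004,0],0],[-1,[0,-0.004,0],0],[-1,[0,-0.004,-0.001],0],[-1,[0,-0.004,0],0],[-1,[0,-0.004,0],0],[-1,[0,-0.004,-0.001],0],[-1,[0,-0.004,0],0],[-1,[0,-0.004,0],0]])

```text
clock: 31.6
position: [605.7, 206.9, 156.1]
ee_rot: [0.831, -0.556, 0.002, -0.003]
contact_force: [-0.7, -0.7, 9.8]
gripper_width: 33.2
```

```bash
python3 - <<'E'
from h import *
s,M=st()
E
```

```text
31.6 pos [605.7 206.9 156.1] board 60.5 -0.6 jaw yaw 0.391 tilt [0.0064 0.0022] F [-0.74 -0.69  9.77] T [ 0.08  0.35 -0.03] w 33.2
```

Emit:
drive_tool(increments=[[-1,[0,-0.005,0],0],[-1,[0,-0.005,0],0],[-1,[0,-0.005,-0.001],0],[-1,[0,-0.005,0],0],[-1,[0,-0.005,0],0],[-1,[0,-0.005,-0.001],0],[-1,[0,-0.005,0],0],[-1,[0,-0.005,0],0]])

```text
clock: 32.6
position: [616.6, 211.3, 156.6]
ee_rot: [0.831, -0.556, 0.002, -0.002]
contact_force: [-0.0, 0.9, 9.7]
gripper_width: 33.5
```

```bash
python3 - <<'E'
from h import *
s,M=st()
E
```

```text
32.6 pos [616.6 211.3 156.6] board 72.3 -0.6 jaw yaw 0.391 tilt [0.0059 0.002 ] F [-0.03  0.94  9.73] T [ 0.15  0.43 -0.  ] w 33.5
```

Emit:
drive_tool(increments=[[-1,[0,-0.006,0],0],[-1,[0,-0.006,0],0],[-1,[0,-0.006,-0.001],0],[-1,[0,-0.006,0],0],[-1,[0,-0.006,-0.001],0],[-1,[0,-0.006,0],0],[-1,[0,-0.006,0],0],[-1,[0,-0.006,0],0]])

```text
clock: 33.6
position: [630.0, 216.8, 157.2]
ee_rot: [0.831, -0.556, 0.002, -0.002]
contact_force: [-0.8, 0.7, 9.8]
gripper_width: 33.4
```

```bash
python3 - <<'E'
from h import *
s,M=st()
E
```

```text
33.6 pos [630.  216.8 157.2] board 86.7 -0.6 jaw yaw 0.391 tilt [0.0059 0.002 ] F [-0.8   0.7   9.76] T [ 0.13  0.41 -0.03] w 33.4
```

Emit:
drive_tool(increments=[[-1,[0,0,-0.02],0],[-1,[0,0,-0.08],0],[-1,[0,0,-0.1],0],[-1,[0.14,0,-0.02],0],[-1,[0.14,0,0],0],[-1,[0,0,0],0],[-1,[0,0,0],0]])

```text
clock: 34.48
position: [659.2, 138.1, 218.0]
ee_rot: [0.83, -0.557, -0.001, 0.001]
contact_force: [-0.8, -0.6, -3.7]
gripper_width: 33.5
```

```bash
python3 - <<'E'
from h import *
s,M=st()
a=get_image('side')
cv2.imwrite('pics/c_side.png',cv2.resize(a[110:220,200:320,::-1],None,fx=5,fy=5,interpolation=cv2.INTER_CUBIC))
w=get_image('wrist');cv2.imwrite('pics/c_wrist.png',w[:,:,::-1])
a=get_image('scene');cv2.imwrite('pics/c_scene.png',cv2.resize(a[170:250,260:340,::-1],None,fx=7,fy=7,interpolation=cv2.INTER_CUBIC))
E
```

```text
34.48 pos [659.2 138.1 218. ] board 83.9 -84.5 jaw yaw 0.389 tilt [-0.0033 -0.0004] F [-0.83 -0.59 -3.71] T [ 0.03  0.   -0.04] w 33.5
```

View pics/c_side.png

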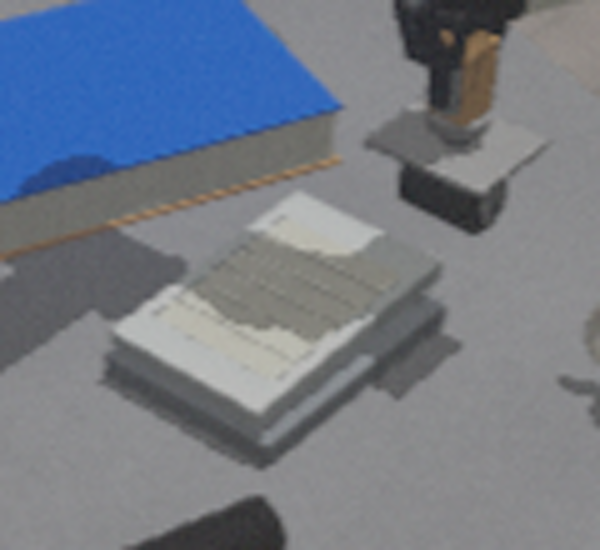

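View pics/c_wrist.png

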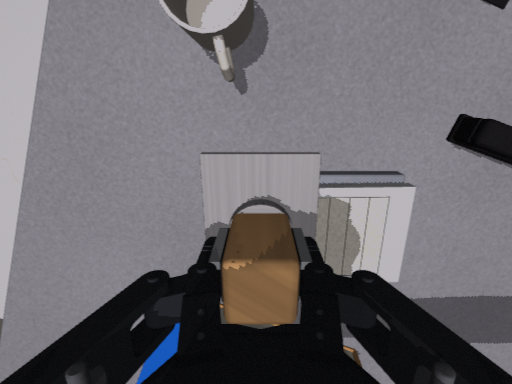

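View pics/c_scene.png

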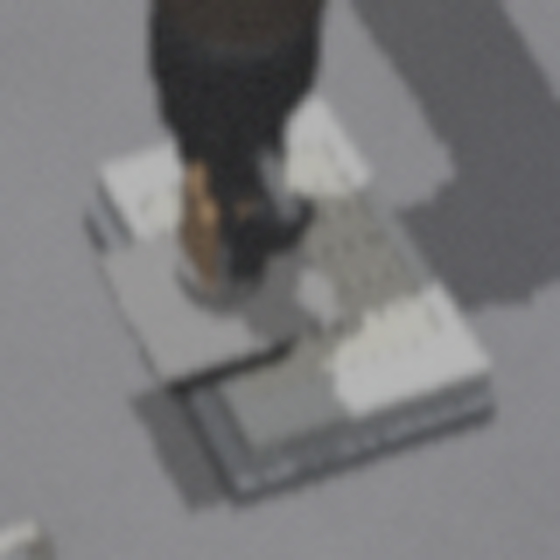

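Emit:
drive_tool(increments=[[-1,[0,0,0],0.045],[-1,[0,0,0],0.045],[-1,[0,0,0],0.045],[-1,[0,0,0],0.039],[-1,[0.06,0.026,0],0],[-1,[0.14,0.058,0],0],[-1,[0.14,0.058,0],0],[-1,[0.14,0.058,0],0],[-1,[0.14,0.058,0],0],[-1,[0.14,0.058,0],0],[-1,[0.14,0.058,0],0],[-1,[0.1,0.045,0],0],[-1,[0.06,0.026,0],0],[-1,[0.025,0.01,0],0],[-1,[0,0,0],0],[-1,[0,0,0],0],[-1,[0,0,0],0]])

```text
clock: 36.75
position: [537.7, -191.9, 219.7]
ee_rot: [0.722, -0.692, -0.0, -0.0]
contact_force: [-0.1, 0.2, -3.6]
gripper_width: 33.3
```

```bash
python3 - <<'E'
from h import *
s,M=st()
d=np.array([536.1,-192.9,170])-s['position'];print('to go, tool axes /300', (M.T@d/300).round(4))
a=get_image('side')
cv2.imwrite('pics/d_side.png',cv2.resize(a[130:280,240:390,::-1],None,fx=4,fy=4,interpolation=cv2.INTER_CUBIC))
w=get_image('wrist');cv2.imwrite('pics/d_wrist.png',w[:,:,::-1])
E
```

```text
36.75 pos [ 537.7 -191.9  219.7] board -153.9 -343.5 jaw yaw 0.043 tilt [-0.      0.0001] F [-0.07  0.17 -3.58] T [-0.04 -0.02 -0.02] w 33.3
to go, tool axes /300 [0.0032 0.0055 0.1657]
```

View pics/d_side.png

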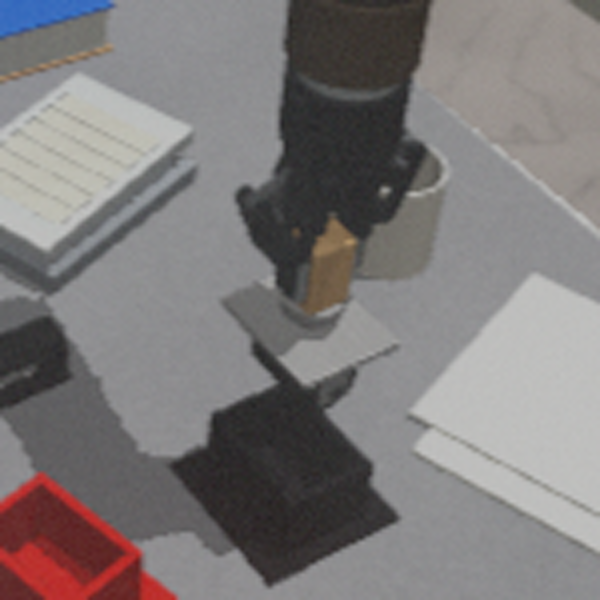

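View pics/d_wrist.png

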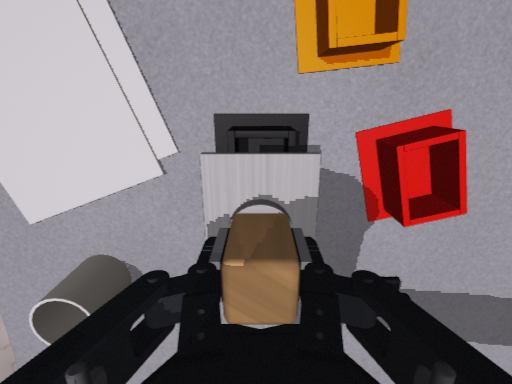

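Emit:
drive_tool(increments=[[-1,[0.003,0.005,0.04],0],[-1,[0,0,0.07],0],[-1,[0,0,0.055],0],[-1,[0,0,0],0],[-1,[0,0,0],0]])

```text
clock: 37.48
position: [536.2, -193.8, 170.6]
ee_rot: [0.722, -0.692, 0.0, -0.0]
contact_force: [1.2, 0.3, -4.6]
gripper_width: 33.2
```

```bash
python3 - <<'E'
from h import *
s,M=st()
d=np.array([536.1,-192.9,108.5])-s['position'];print('to go, tool axes /300', (M.T@d/300).round(4))
E
```

```text
37.48 pos [ 536.2 -193.8  170.6] board -156.0 -344.7 jaw yaw 0.042 tilt [ 0.0006 -0.0005] F [ 1.21  0.32 -4.57] T [ 0.02 -0.1   0.04] w 33.2
to go, tool axes /300 [-0.003   0.0005  0.2071]
```

Wheel bottom is now about 6 mm above the rim; lowering into the well.

Emit:
drive_tool(increments=[[-1,[-0.003,0,0.02],0],[-1,[0,0,0.03],0],[-1,[0,0,0.03],0],[-1,[0,0,0.03],0],[-1,[0,0,0],0]])

```text
clock: 38.1
position: [535.1, -192.6, 136.1]
ee_rot: [0.722, -0.692, -0.001, 0.001]
contact_force: [-0.4, 0.1, -4.0]
gripper_width: 33.3
```

Emit:
drive_tool(increments=[[-1,[0,0,0.03],0],[-1,[0,0,0.03],0],[-1,[0,0,0.02],0],[-1,[0,0,0],0]])

```text
clock: 38.6
position: [535.4, -192.7, 112.5]
ee_rot: [0.722, -0.692, -0.001, 0.001]
contact_force: [0.1, -0.8, -3.4]
gripper_width: 33.7
```

Emit:
drive_tool(increments=[[-1,[0,0,0.006],0],[-1,[0,0,0.005],0],[-1,[0,0,0],0]])

```text
clock: 38.98
position: [535.8, -192.7, 110.0]
ee_rot: [0.722, -0.692, -0.0, -0.0]
contact_force: [0.3, -0.3, -3.6]
gripper_width: 33.2
```

Emit:
drive_tool(increments=[[-1,[0,0,0.004],0],[-1,[0,0,0],0]])

```text
clock: 39.22
position: [535.8, -192.7, 108.7]
ee_rot: [0.722, -0.692, -0.0, 0.0]
contact_force: [0.1, 0.4, -3.8]
gripper_width: 33.4
```

Emit:
drive_tool(increments=[[-1,[0,0,0.003],0],[-1,[0,0,0],0]])

```text
clock: 39.48
position: [535.9, -192.7, 108.0]
ee_rot: [0.722, -0.692, 0.0, -0.0]
contact_force: [0.4, -0.3, -3.5]
gripper_width: 33.4
```

Emit:
drive_tool(increments=[[-1,[0,0,0.003],0],[-1,[0,0,0],0]])

```text
clock: 39.72
position: [535.9, -192.7, 107.9]
ee_rot: [0.722, -0.692, 0.0, -0.0]
contact_force: [-1.9, 1.4, 3.2]
gripper_width: 33.3
```

Emit:
drive_tool(increments=[[1,[0,0,0],0],[1,[0,0,0],0],[1,[0,0,0],0],[1,[0,0,0],0],[1,[0,0,0],0],[1,[0,0,0],0],[1,[0,0,0],0]])

```text
clock: 40.6
position: [535.8, -192.7, 107.0]
ee_rot: [0.722, -0.692, -0.0, -0.0]
contact_force: [-0.2, 0.6, 0.3]
gripper_width: 85.4
```

Emit:
drive_tool(increments=[[1,[0,0,-0.05],0],[1,[0,0,-0.12],0],[1,[0,0,-0.15],0],[1,[0,0,-0.15],0],[1,[-0.15,0,0],0],[1,[-0.15,0,0],0],[1,[0,0,0],0],[1,[0,0,0],0]])

```text
clock: 41.6
position: [532.2, -102.8, 248.9]
ee_rot: [0.722, -0.692, 0.001, -0.0]
contact_force: [-0.2, 0.1, -0.3]
gripper_width: 85.4
```

```bash
python3 - <<'E'
from h import *
import pickle
s,M=st()
c=calibration('wrist');w=get_image('wrist');cv2.imwrite('pics/e_wrist.png',w[:,:,::-1])
a=get_image('side')
cv2.imwrite('pics/e_side.png',cv2.resize(a[130:290,200:400,::-1],None,fx=4,fy=3.75,interpolation=cv2.INTER_CUBIC))
E
```

```text
41.6 pos [ 532.2 -102.8  248.9] board -125.2 -259.1 jaw yaw 0.043 tilt [ 0.0012 -0.0002] F [-0.16  0.14 -0.33] T [-0.03 -0.01 -0.07] w 85.4
```

View pics/e_side.png

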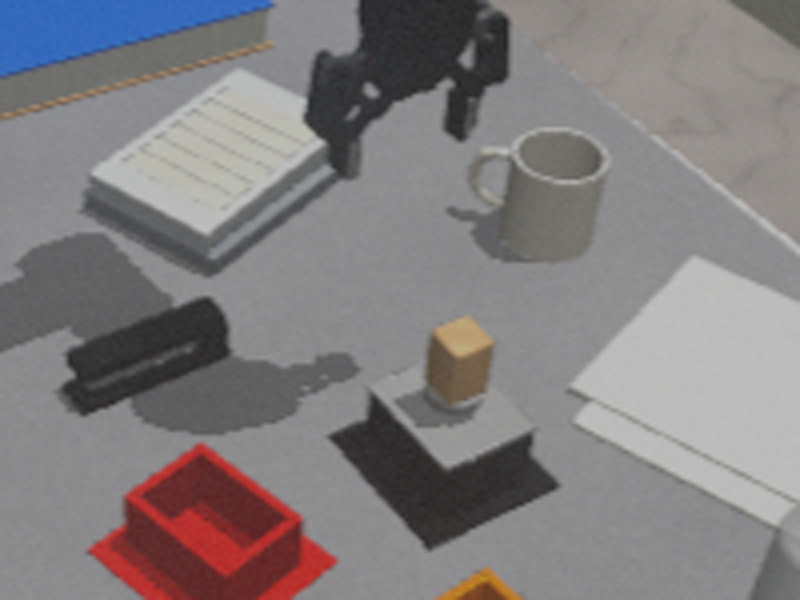

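View pics/e_wrist.png

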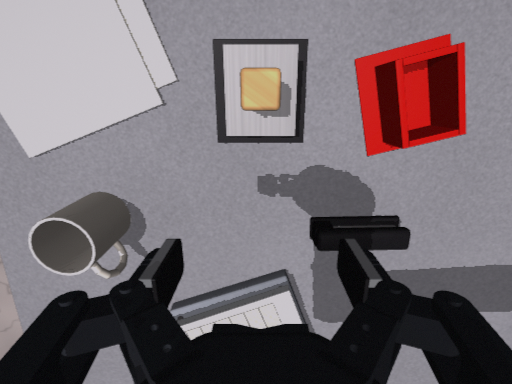

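Emit:
drive_tool(increments=[[1,[-0.133,-0.038,-0.03],0],[1,[-0.16,-0.046,-0.03],0],[1,[-0.16,-0.046,-0.03],0],[1,[-0.16,-0.046,-0.03],0],[1,[-0.16,-0.046,-0.03],0],[1,[-0.16,-0.045,-0.03],0.021],[1,[0,0,0],0],[1,[0,0,0],0],[1,[0,0,0],0]])

```text
clock: 42.82
position: [600.2, 178.6, 301.9]
ee_rot: [-0.706, 0.708, 0.0, -0.0]
contact_force: [0.0, 0.1, -0.8]
gripper_width: 85.9
```

```bash
python3 - <<'E'
from h import *
s,M=st()
w=get_image('wrist');cv2.imwrite('pics/f_wrist.png',cv2.resize(w[70:240,190:390,::-1],None,fx=3.5,fy=3.5,interpolation=cv2.INTER_CUBIC))
E
```

```text
42.83 pos [600.2 178.6 301.9] board 44.7 -24.6 jaw yaw -0.002 tilt [-0.0006 -0.0004] F [ 0.04  0.07 -0.83] T [-0.04  0.01  0.04] w 85.9
```

View pics/f_wrist.png

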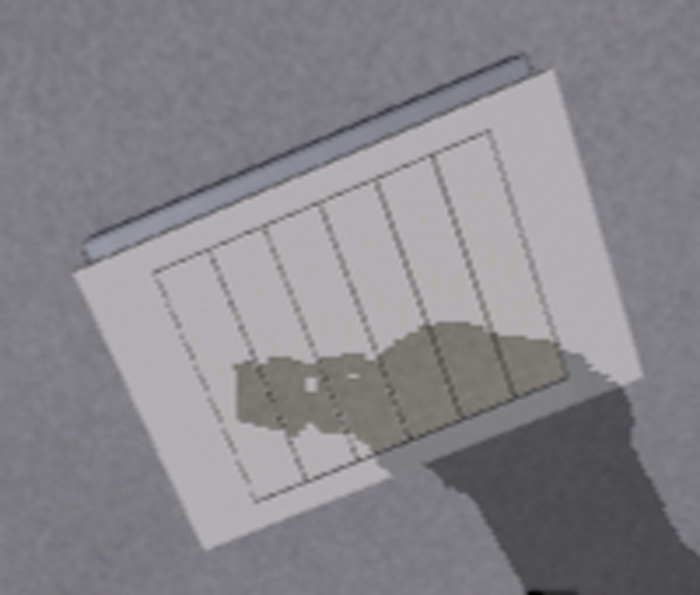

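The strip ends now line up with the tray along even, continuous gaps. The lower gap at about (255,500)–(565,380), which the proud strips partly hid before, is fully visible. All six look flush.

```bash
python3 - <<'E'
from bench import *
s=read_state();print(s['clock'],s['contact_force'],s['joint_vel'].round(3))
print(job_done())
E
```

```text
42.875 [-0.1188921  -0.80039108  0.12345919] [ 0.003 -0.003  0.004 -0.    -0.001 -0.002]
the job is handed in; nothing more can be done
None
```

I rolled the full length of the index board once, from the near land to the far land, then hung the roller back in the black rest and let go. I handed the job in at 42.9 s.

- **Push force:** It ran at about 13–15 N for most of the pass. It was as low as about 12 N at the very start and rose to about 18 N as the wheel climbed the second strip's edge. These are readings from the end of each short move, with the roller's weight of about 3.9 N taken out, so a brief peak between readings would not show.
- **Strips:** The tool's height along the board follows a straight line at about 0.04 rad, from one land across the strips to the other, to within about 0.2 mm. The last close picture shows even, unbroken gaps around all six strips, so they look flush. I could not measure their depth directly, and the picture alone would not show an error of a few tenths of a millimetre.
- **Roller:** It settled at the same height as before I lifted it (tool at 107.9 mm). The pictures show it upright, with its crown plate on the rim and the gripper clear of it.
- **Other things on the desk:** The mug, stapler and red rest look unmoved in the last views. I did not check the bottle, file bundle and red look-alike again at the end, but the arm did not touch them. The arm was touching nothing when I handed in.
- **Disagreement:** The two-view camera heights came out about 2–4 mm low on the roller, so I relied on touch for the board's level.

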